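# Lock the jar on the spice mill

## Robot

A 6-joint arm with a two-finger parallel gripper is mounted at the origin on the work surface. World frame = base frame: x ahead of the robot, y to its left, z up, the work surface at z = 0. Lengths are in m, angles in rad, forces in N, time in s.
With the tool pointing down it reaches from about 0.3 to 0.875 m from the base axis. Payload 6.4 kg.
Tool frame: the origin (TCP) lies midway between the tips of the shut fingers; the grasp point (between the pads) lies 19 mm behind it; z points along the fingers, y is the line along which they close (so a half turn about z gives the same grasp; the last joint's range is limited). The gripper opens to 88 mm and grips with 3 to 60 N. Pads are 18 mm wide; open, the fingers measure 123 mm over their backs; the gripper's body (75 mm by 187 mm) begins 45 mm behind the grasp point.
Start: joints at [-1.524, 0.181, 1.607, -0, 1.354, -0.206], TCP at [0.144, -0.557, 0.239] pointing down, gripper open.
Joint ranges: [-2.99, 2.99], [-0.89, 2.07], [0.3, 2.58], [-1.14, 4.28], [0, 2.63], [-3.12, 3.12]. Speed limits (rad/s): [2.57, 2.57, 3.01, 3.14, 3.14, 3.14].

## Interface

Orientations are given as a rotation vector (axis times angle).
In Python, from workcell import env, eyes, order, nets gives the robot as it stands. The module is installed in compiled form; this text tells all that it offers.
- The arm moves only by the shell command python3 -m inch 'ROWS' [FORCE]. ROWS is text: rows parted by semicolons, each of 5 numbers parted by spaces: the opening, from 0 (shut) to 1 (fully open), then the shift along the tool's x, y, z in mm, then the turn about the tool's z in degrees. In form: claw tx ty tz roll; .... A call has 1 to 12 rows; each row is the pose to reach, as a shift and turn from the pose commanded when the call began, along the tool's axes at that moment; what a row does not reach only later rows make up. A row lasts 1/10 s, in which the tool goes at most 50 mm and 8.59 degrees, less where a joint would pass 70% of its speed; a pose out of reach is approached as far as the arm can. A call with a gripper value outside its range is refused whole. The fingers move at their own pace and stop on an object; FORCE is the grip in N (left out, the last holds). Time passes only in rows, so rows that repeat a pose let the fingers close. It gives the time, the measured TCP pose, the force, the opening and the grip force at its end, in the units of the state.
- env.get_state(): the state, without advancing time (a new reading comes with each control period).
- eyes.grab_frame(name): name is "scene" or "top" or "wrist"; returns (picture, depth): 400x640x3 uint8, blue, green, red; 400x640 float32, m along the optical axis (not along the pixel's ray), 0 where there is no reading.
- eyes.calibration(name): a dict with "mtx" (3x3 intrinsics, pixels), "position" and "attitude" of the camera in the world. Camera axes: x right, y up, looking along -z (the intrinsics and any distortion apply to the point x, -y, -z); pixel columns grow to the right and rows downward; lengths in m; the calibration is good to about 2 mm. A picture is of the moment at which its call begins: read the wrist's pose just before it. calibration takes no time and is no camera call; for the wrist camera it gives the pose at the moment of the call.
- order.finish_job(): hands the job in; it is judged then, once.
Trained networks look in the newest picture that a camera, given by its name, has taken for a name from the list of things; names that differ only in an ending like _2 or _b are one class to them, and where a whole thing is asked for, a point or a joint stands for the part that bears it (a point fixed in the world has none). Each returns a list of dicts, best first, with "p" (0 to 1); they miss things now and then, are a little off and sometimes report something else, mostly with a low value. They report only what shows in the picture. A call takes as long as a camera call.
- nets.silhouettes(camera, query): "mask" (400x640 bool, what is visible of it) and "at" ([column, row] in pixels, amid what is visible of it).
The state is a dict: "time": time; "joint_positions": joint angles; "qvel": joint speeds; "joint_efforts": joint torques, N m; "ee_pos": TCP position; "eef_rot": TCP orientation; "contact_force": force on the tool from outside, world axes, zero at the start; "torque": the same for the moment, N m; "gripper_width": opening from 0.0 (shut) to 1.0 (fully open); "grip_force": force on a finger pad.
Only numpy, scipy, OpenCV 4.12 (cv2) and the standard library are available. Lean on these libraries where they do the work, as an engineer would, in place of code of your own. Each camera call takes 0.05 s, during which the arm holds its last target. There are 200 camera calls.

## Task

Take the spice mill's jar off its display easel, stand it upright on a clear patch of the table and let go, so that you can take it again from above by the bar grip on its lid. Then put its T-shaped foot into the slot of the mill base, push it down against the spring until the foot is through the plate, give it a quarter turn clockwise (seen from above) so that it is locked, and let go; leave everything else on the table where it is.

Things in the scene. Friction and masses are not known exactly. Their poses are not given: they have to be found in the camera images.
- jar_mid (a point): centre of the mill's loose jar, half-way up its 148 mm; about 0.35 kg. z runs from foot to lid. Between foot and bar grip it is a square 56 x 56 mm: black collar and plain steel body from 50 mm below this point to 40 mm above, then a flat lid 6 mm thick. At the start it leans on the easel, z tilted 50 degrees from vertical, lid end up and away from the robot, y level, x pointing down into the easel
- jar_foot (a point): centre of the flat underside of the jar's black T-foot, 74 mm below jar_mid, same axes. The foot is a bar 54 mm long (along y), 30 mm wide (along x), 12 mm thick, then a round neck 30 mm across, 12 mm long, up to the body. The jar can stand upright on the foot
- jar_grip (a point): centre of the bar grip on the jar's lid, 60 mm above jar_mid, same axes: 48 mm long (along y, parallel to the T-foot), 14 mm thick (along x), 28 mm tall (14 mm above and 14 mm below this point)
- easel: fixed wooden display easel, left or right of the mill, origin on the table under its middle, x axis in the direction the jar's lid leans, y level. The sloping back board under the jar is 44 mm wide, narrower than the jar, so fingers can pass down both its sides; the toe board under the jar's foot is 76 mm wide; about 150 mm long, 90 mm high
- mill: fixed mill base, origin on the table under its centre, z up: grey box 112 x 112 mm (122 mm at the lowest 14 mm) with a flat aluminium top plate 8 mm thick, upper face 85 mm above the table, and a hollow below the plate
- mill_slot (a point): centre of the slot at the plate's upper face, z up; slot 60 mm long (along y), 36 mm wide (along x); takes the T-foot either way round. Foot clears the plate when its underside is over 20 mm below this point; at 24 mm the jar body meets the plate. There it turns clockwise (from above) by 90 degrees, to stops about 2 to 5 degrees beyond; stops block the other way
- coupling (a joint): travel in m of the sprung round pad below the slot: 0 at rest, pad top 8 mm below the plate's upper face (the foot set in the slot rests on it), grows downwards to 0.024. It yields from 6 N, needs 12 N at 12 mm, 14 N at 16 mm; the jar's weight of 3 to 4 N helps. When the jar is let go after the turn it lifts the foot's bar against the plate's lower face and friction keeps it there
- mug: bystander, loose: white mug, 76 mm wide and 85 mm tall, origin under its centre
- saucer: bystander, loose: white saucer, 120 mm wide and 18 mm high, origin under its centre
- bowl: bystander, loose: blue bowl, 120 mm wide and 55 mm high, origin under its centre
- bottle: bystander, loose: green glass bottle, 60 mm wide and 170 mm tall, origin under its centre
- canister: bystander, loose: white canister with wooden cap, 84 mm wide and 110 mm tall, origin under its centre
- pot: bystander, loose: steel pot, about 120 mm wide and 75 mm high, origin under its centre
- spatula: bystander, loose: wooden spatula lying flat, 260 mm long, origin under its middle

How it is judged:
On the way, in this order (a step that is already met when the one before it is completed fails the run):
1. the jar stands upright on the table, let go (angle between jar_mid's own z axis and vertical below 0.08 rad and height (world z) of jar_mid between 0.068 and 0.08 m and contact force between each of the fingers, the arm and jar below 0.2 N), for 0.3 s.
2. the jar's foot, in line with the slot, is pushed down through the plate (angle between the y axis of jar_mid and the y axis of mill_slot, either way round below 0.25 rad and horizontal distance between jar_mid and mill_slot below 0.012 m and z of jar_mid in the frame of mill_slot below 0.0555 m and angle between jar_mid's own z axis and vertical below 0.12 rad), for 0.05 s.
At the end, for the whole second after the job is handed in: The jar sits upright (within 4.5 degrees) and at rest on the mill, its axis within 10 mm of the slot's centre, its foot held under the plate (jar centre 47 to 57.5 mm above the plate's upper face) and turned across the slot (within 15 degrees of a quarter turn) (angle between the y axis of jar_mid and the x axis of mill_slot, either way round below 0.26 rad and horizontal distance between jar_mid and mill_slot below 0.01 m and z of jar_mid in the frame of mill_slot between 0.047 and 0.0575 m and angle between jar_mid's own z axis and vertical below 0.08 rad and linear speed of jar below 0.02 m/s and angular speed of jar below 0.1 rad/s); the robot touches nothing.
It fails at once if a bystander is shifted by more than 40 mm (distance of any of mug, saucer, bowl, bottle, canister, pot, spatula from where it was at the start of the episode above 0.04 m).
It also fails if it takes over 64 s, if anything falls off the work surface, if the arm or the gripper's body presses on something with over 40 N, if the wrist force passes 120 N, or if a joint passes its speed limit or range.

## Working session

There is one attempt and no reset: what is moved stays moved. The work goes in short steps, Python scripts to look and compute and a shell command to move; the robot and the scene stay as the last step left them, time stands still between calls to the robot, and variables do not carry over. Pictures are saved under pics/ and viewed, at most 10 in all, crops included, and the job is handed in when it is done.

```bash
mkdir -p pics; cat > h.py <<'E'
import numpy as np, cv2
from scipy.spatial.transform import Rotation as R
from workcell import env, eyes, order, nets
def rot(a):
    a=np.array(a,float)
    if a.shape==(3,3): return a
    return R.from_rotvec(a).as_matrix() if a.size==3 else R.from_quat(a).as_matrix()
def cloud(d,c):
    K=np.array(c["mtx"]); v,u=np.mgrid[:400,:640]
    p=np.stack([(u-K[0,2])/K[0,0]*d,-(v-K[1,2])/K[1,1]*d,-d],-1)
    return p@rot(c["attitude"]).T+np.array(c["position"])
E
python3 - <<'E'
from h import *
for n in("scene","top"):
    c=eyes.calibration(n); print(n,c)
    p,d=eyes.grab_frame(n); cv2.imwrite(f"pics/{n}0.png",p); P=cloud(d,c); np.save(n+"P.npy",P)
    for q in("jar_mid","easel","mill","mug","saucer","bowl","bottle","canister","pot","spatula"):
        for r in nets.silhouettes(n,q)[:1]:
            m=r["mask"]&(d>0); X=P[m]
            print(q,round(r["p"],2),r["at"],m.sum(),np.percentile(X,2,0).round(3),np.median(X,0).round(3),np.percentile(X,98,0).round(3))
            if q in("jar_mid","easel","mill"): np.save(f"{n}_{q}.npy",m)
print(env.get_state()["time"])
E
```

```text
scene {'mtx': array([[451.02528831,   0.        , 319.59626292],
       [  0.        , 451.02528831, 196.63297584],
       [  0.        ,   0.        ,   1.        ]]), 'position': array([ 0.95948221, -0.59320679,  1.27293804]), 'attitude': array([0.53013945, 0.15105763, 0.53330453])}
jar_mid 0.82 [250.1, 252.0] 927 [ 0.453 -0.278  0.038] [ 0.521 -0.253  0.115] [ 0.571 -0.212  0.14 ]
easel 0.78 [261.8, 265.9] 521 [ 0.44  -0.286  0.001] [ 0.561 -0.248  0.014] [ 0.589 -0.207  0.088]
mill 0.84 [344.1, 138.4] 1615 [0.463 0.214 0.002] [0.535 0.26  0.077] [0.592 0.336 0.088]
mug 0.7 [346.9, 222.0] 729 [ 0.657 -0.025  0.001] [0.692 0.022 0.045] [0.728 0.069 0.087]
saucer 0.67 [276.4, 188.9] 798 [ 0.369 -0.04  -0.001] [0.418 0.013 0.008] [0.474 0.061 0.019]
bowl 0.67 [396.7, 188.7] 958 [0.719 0.147 0.001] [0.769 0.219 0.026] [0.825 0.256 0.057]
bottle 0.56 [343.0, 261.9] 607 [ 0.726 -0.154  0.013] [ 0.756 -0.138  0.109] [ 0.778 -0.107  0.172]
canister 0.91 [325.0, 292.7] 973 [ 0.71  -0.266  0.004] [ 0.752 -0.238  0.106] [ 0.786 -0.195  0.114]
pot 0.96 [392.5, 105.0] 1214 [ 0.548  0.443 -0.00
[... 596 characters left out ...]
17  0.018] [ 0.586 -0.202  0.065]
mill 0.65 [224.3, 224.8] 2009 [0.466 0.216 0.003] [0.526 0.274 0.084] [0.589 0.34  0.091]
mug 0.85 [312.7, 173.1] 715 [ 0.656 -0.021  0.001] [0.701 0.017 0.031] [0.728 0.074 0.088]
bowl 0.73 [251.0, 142.9] 1192 [0.723 0.15  0.002] [0.786 0.207 0.025] [0.829 0.256 0.059]
bottle 0.59 [359.3, 151.9] 506 [ 0.722 -0.147  0.01 ] [ 0.737 -0.118  0.113] [ 0.768 -0.095  0.173]
canister 0.57 [405.1, 229.9] 1074 [ 0.453 -0.274  0.05 ] [ 0.51  -0.237  0.115] [ 0.569 -0.209  0.141]
pot 0.8 [146.9, 198.6] 1747 [0.542 0.445 0.   ] [0.611 0.513 0.015] [0.664 0.562 0.077]
spatula 0.67 [485.6, 265.2] 991 [ 0.359 -0.527 -0.002] [ 0.42  -0.501  0.005] [ 0.6   -0.457  0.023]
1.1
```

```bash
cat > fit.py <<'E'
from h import *
E
python3 - <<'E'
from h import *
a=cv2.imread("pics/scene0.png");b=cv2.imread("pics/top0.png")
cv2.imwrite("pics/c0.png",cv2.resize(np.hstack([a[60:360,140:440],b[80:280,100:500][:, :400]]) if 0 else np.vstack([a[60:330,140:540],b[90:290,110:510]]),None,fx=1.25,fy=1.25))
for n in("scene","top"):
    P=np.load(n+"P.npy");
    # jar body face: plane by RANSAC
    m=np.load(f"{n}_jar_mid.npy"); X=P[cv2.erode(m.astype(np.uint8),np.ones((3,3)))>0]
    rng=np.random.default_rng(0); best=None
    for _ in range(600):
        s=X[rng.choice(len(X),3,0)]; v=np.cross(s[1]-s[0],s[2]-s[0]); l=np.linalg.norm(v)
        if l<1e-6: continue
        v/=l; v*=np.sign(v[2]); 
        k=abs((X-s[0])@v)<.004
        if abs(v[2]-np.sin(np.radians(50)))<.12 and (best is None or k.sum()>best.sum()): best=k
    F=X[best]; c=F.mean(0); v=np.linalg.svd(F-c)[2][2]; v*=np.sign(v[2]); psi=np.arctan2(-v[1],-v[0])
    z=np.array([np.sin(np.radians(50))*np.cos(psi),np.sin(np.radians(50))*np.sin(psi),np.cos(np.radians(50))]); y=np.array([-np.sin(psi),np.cos(psi),0])
    r=cv2.minAreaRect((np.c_[(F-c)@z,(F-c)@y]*1000).astype(np.float32))
    print(n,"face n",v.round(3),"psi",np.degrees(psi).round(1),len(F),c.round(4),"zext",np.percentile((F-c)@z,[1,99]).round(4),"yext",np.percentile((F-c)@y,[1,99]).round(4),r)
    zz=(X-c)@z; print(" all z",np.percentile(zz,[1,99]).round(4))
    m=np.load(f"{n}_mill.npy"); X=P[m]; X=X[abs(X[:,2]-.085)<.008]
    print(" mill",np.median(X[:,2]).round(4),cv2.minAreaRect((X[:,:2]*1000).astype(np.float32)),len(X),X.mean(0).round(4))
E
```

```text
scene face n [-0.622 -0.124  0.773] psi 11.3 350 [ 0.4996 -0.2481  0.1117] zext [-0.05    0.0434] yext [-0.0255  0.0274] ((-2.9958724975585938, 0.9898796081542969), (54.01228332519531, 98.61162567138672), 88.36917114257812)
 all z [-0.0669  0.0708]
 mill 0.0835 ((526.3458862304688, 280.47796630859375), (119.36763000488281, 117.70609283447266), 78.53292846679688) 797 [0.5277 0.2769 0.0835]
top face n [-0.632 -0.132  0.764] psi 11.8 507 [ 0.4978 -0.243   0.1107] zext [-0.0508  0.0471] yext [-0.0273  0.0261] ((-2.1318092346191406, -0.7033634185791016), (54.38577651977539, 99.7186508178711), 89.96432495117188)
 all z [-0.0683  0.0744]
 mill 0.0855 ((529.85986328125, 280.0617980957031), (112.96543884277344, 112.71540832519531), 77.13370513916016) 1372 [0.5288 0.2798 0.0854]
```

View pics/c0.png

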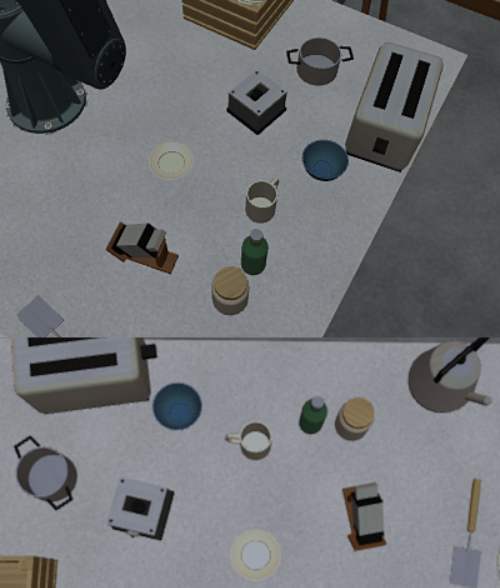

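```bash
cat >> h.py <<'E'
def go(p,yaw):
    s=env.get_state(); M=rot(s["eef_rot"]); d=M.T@(np.array(p)-s["ee_pos"])*1000
    y=np.degrees(np.arctan2(M[1,1],M[0,1])); r=-(yaw-y) # tool z down
    r=(r+90)%180-90
    print("pos",np.round(s["ee_pos"],4),"tooly",y.round(1),"tz",M[:,2].round(3),"-> t",d.round(1),"roll",round(r,1),"q6",round(s["joint_positions"][5],2),"t",s["time"])
    return d,r
E
python3 -c "
from h import *
go([.5425,-.2366,.24],101.5)
go([.5425,-.2366,.093],101.5)"
```

```text
pos [ 0.1438 -0.5567  0.2387] tooly -75.5 tz [-0. -0. -1.] -> t [ 466.1 -210.3   -1.3] roll 3.0 q6 -0.21 t 1.1
pos [ 0.1438 -0.5567  0.2387] tooly -75.5 tz [-0. -0. -1.] -> t [ 466.1 -210.3  145.7] roll 3.0 q6 -0.21 t 1.1
```

```bash
python3 -m inch '1 43 -19 0 0.3; 1 86 -39 0 0.6; 1 129 -58 0 1; 1 172 -78 0 1; 1 215 -97 0 1; 1 258 -116 0 2; 1 301 -136 0 2; 1 344 -155 0 3; 1 387 -175 0 3; 1 430 -194 0 3; 1 466 -210 0 3; 1 466 -210 0 3'
python3 - <<'E'
from h import *
eyes_c=eyes.calibration("wrist"); p,d=eyes.grab_frame("wrist"); cv2.imwrite("pics/w1.png",p)
P=cloud(d,eyes_c)
r=nets.silhouettes("wrist","jar_mid")[:2]
for q in r:
    m=q["mask"]&(d>0); print(q["p"],q["at"],m.sum()); X=P[cv2.erode(m.astype(np.uint8),np.ones((5,5)))>0]
    rng=np.random.default_rng(0); best=None
    for _ in range(600):
        s=X[rng.choice(len(X),3,0)]; v=np.cross(s[1]-s[0],s[2]-s[0]); l=np.linalg.norm(v)
        if l<1e-9: continue
        v/=l; v*=np.sign(v[2]); k=abs((X-s[0])@v)<.003
        if abs(v[2]-np.sin(np.radians(50)))<.12 and (best is None or k.sum()>best.sum()): best=k
    if best is None: continue
    F=X[best]; c=F.mean(0); v=np.linalg.svd(F-c,full_matrices=False)[2][2]; v*=np.sign(v[2]); psi=np.arctan2(-v[1],-v[0])
    C,S=np.cos(psi),np.sin(psi);t=np.radians(50)
    z=np.array([np.sin(t)*C,np.sin(t)*S,np.cos(t)]);y=np.array([-S,C,0])
    print(np.degrees(psi),v,c,np.percentile((F-c)@z,[1,99]),np.percentile((F-c)@y,[1,99]))
go([.5425,-.2366,.093],101.5)
E
```

```text
time: 2.3
ee_pos: [0.5454, -0.2335, 0.2387]
eef_rot: [-3.124, -0.322, -0.002]
contact_force: [0.2, -0.3, -0.3]
gripper_width: 1.0
grip_force: 0.0
0.76 [314.6, 209.8] 5709
11.570869919069358 [-0.62027525 -0.12699561  0.77403535] [ 0.50582522 -0.24073418  0.11750706] [-0.05431221  0.03461495] [-0.02530526  0.02519765]
pos [ 0.5427 -0.2362  0.2384] tooly -78.4 tz [-0.001  0.    -1.   ] -> t [ -0.2   0.4 145.4] roll 0.1 q6 0.76 t 2.4
```

View pics/w1.png

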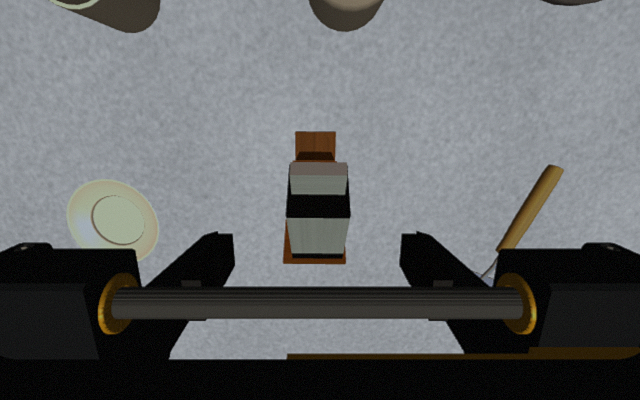

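```bash
python3 -m inch '1 0 0 45 0; 1 0 0 90 0; 1 0 0 125 0; 1 0 0 145 0; 1 0 0 145 0; 0.5 0 0 145 0; 0.5 0 0 145 0; 0.5 0 0 145 0; 0.5 0 0 145 0; 0.5 0 0 145 0' 20; python3 -c "
from workcell import *
print(env.get_state())"
```

```text
time: 3.4
ee_pos: [0.5431, -0.2367, 0.095]
eef_rot: [3.126, 0.314, 0.002]
contact_force: [-0.8, 3.8, 6.1]
gripper_width: 0.632
grip_force: 20.0
{'time': 3.4, 'joint_positions': array([-6.11501481e-01,  3.82048727e-01,  1.66894627e+00,  8.66893289e-04,
        1.08928729e+00,  7.58465447e-01]), 'qvel': array([ 0.00222033, -0.00052286, -0.00244871, -0.00122147,  0.0014895 ,
       -0.00138377]), 'joint_efforts': array([ -1.47779647, -45.38032651, -28.42847586,  -0.61108969,
        -0.87529806,  -0.14294044]), 'ee_pos': array([ 0.54314837, -0.23666817,  0.09502709]), 'eef_rot': array([3.12555689e+00, 3.14278021e-01, 2.34687256e-03]), 'contact_force': array([-0.81682147,  3.84262432,  6.12228737]), 'torque': array([ 0.59579698,  0.21574878, -0.15354476]), 'grip_force': 19.980196949206608, 'gripper_width': 0.632014299723741}
```

```bash
python3 -m inch '0.5 0 0 -15 0; 0.5 0 0 -45 0; 0.5 0 0 -80 0; 0.5 0 0 -110 0; 0.5 0 0 -110 0; 0.5 0 0 -110 0' 20; cat > tilt.py <<'E'
from h import *
# jar points in tool frame from scene and top, near gripper below TCP+19mm
s=env.get_state(); g=np.array(s["ee_pos"])+[0,0,.019]; M=rot(s["eef_rot"])
for n in("scene","top"):
    p,d=eyes.grab_frame(n); P=cloud(d,eyes.calibration(n)); cv2.imwrite(f"pics/{n}_{s['time']:.1f}.png",p)
    r=nets.silhouettes(n,"jar_mid")
    if not r: print(n,"none"); continue
    m=r[0]["mask"]&(d>0); X=(P[m]-g); u=np.array([-M[0,0],-M[1,0],0])*np.sign(-M[0,0]); w=np.array([-u[1],u[0],0])
    a=X@u; print(n,round(r[0]["p"],2),r[0]["at"],m.sum(),"u",np.percentile(a,[1,50,99]).round(3),"w",np.percentile(X@w,[1,99]).round(3),"z",np.percentile(X[:,2],[1,50,99]).round(3))
    m2=cv2.dilate(m.astype(np.uint8),np.ones((3,3)))>0
    i=np.c_[a,X[:,2]][(abs(X@w)<.032)&(X[:,2]<.06)]; np.save(n+"_t.npy",i)
    # normals from gradient
    rng=np.random.default_rng(1);Y=X[abs(X@w)<.027];b=None
    for _ in range(500):
        q=Y[rng.choice(len(Y),3,0)];v=np.cross(q[1]-q[0],q[2]-q[0]);l=np.linalg.norm(v)
        if l<1e-8: continue
        v/=l
        if abs(v@w)>.15: continue
        k=abs((Y-q[0])@v)<.0025
        if b is None or k.sum()>b[0]: b=(k.sum(),v,k)
    if b:
        F=Y[b[2]];v=np.linalg.svd(F-F.mean(0),full_matrices=False)[2][2]; print("  face",b[0],"elev of normal",np.degrees(np.arctan2(v[2],v@u)).round(1),"mean u,z",(F.mean(0)@u).round(3),F.mean(0)[2].round(3))
E
python3 tilt.py; python3 -c "
import cv2;a=cv2.imread('pics/'+sorted([f for f in __import__('os').listdir('pics') if f.startswith('scene_')])[-1]);cv2.imwrite('pics/v2.png',cv2.resize(a[150:330,140:400],None,fx=3,fy=3))"
```

```text
time: 4.0
ee_pos: [0.5425, -0.2369, 0.204]
eef_rot: [3.125, 0.314, 0.001]
contact_force: [-0.5, 0.2, -4.0]
gripper_width: 0.631
grip_force: 20.0
scene 0.52 [257.6, 234.1] 262 u [-0.086  0.017  0.03 ] w [-0.029  0.025] z [-0.04   0.015  0.029]
  face 109 elev of normal -48.7 mean u,z -0.057 -0.014
top 0.72 [420.4, 224.0] 258 u [-0.068 -0.04  -0.023] w [-0.053  0.021] z [-0.112 -0.     0.016]
  face 207 elev of normal -48.4 mean u,z -0.041 -0.001
```

View pics/v2.png

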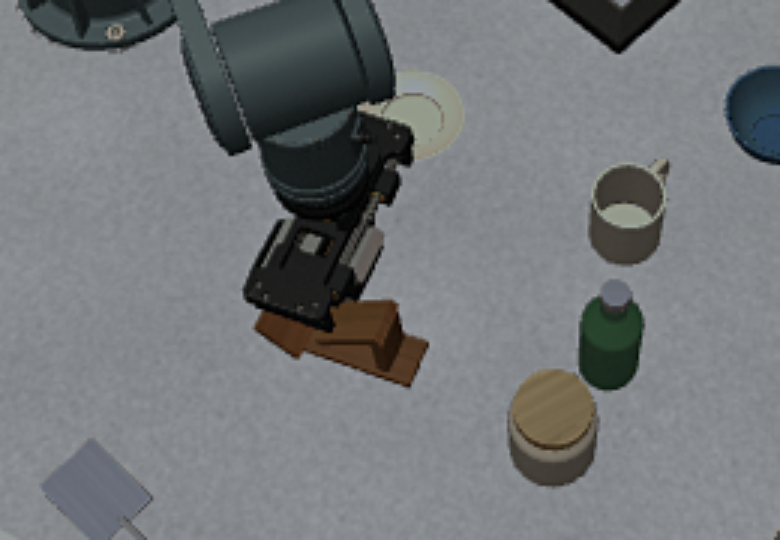

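```bash
python3 -c "
from h import *
go([.57,-.09,.2],101.5);go([.57,-.09,.098],101.5)"
```

```text
pos [ 0.5414 -0.2362  0.2015] tooly -78.5 tz [-0.003  0.002 -1.   ] -> t [  57.1 -137.6    1.7] roll -0.0 q6 0.76 t 4.2
pos [ 0.5414 -0.2362  0.2015] tooly -78.5 tz [-0.003  0.002 -1.   ] -> t [  57.4 -137.3  103.7] roll -0.0 q6 0.76 t 4.2
```

```bash
python3 -m inch '0.5 15 -34 0 0; 0.5 30 -70 0 0; 0.5 45 -105 0 0; 0.5 57 -137 0 0; 0.5 57 -137 40 0; 0.5 57 -137 75 0; 0.5 57 -137 100 0; 0.5 57 -137 100 0; 0.5 57 -137 100 0' 20; python3 -m inch '0.5 0 0 0 0; 0.5 0 0 0 0;0.5 0 0 0 0; 0.5 0 0 0 0;0.5 0 0 0 0' 7; python3 tilt.py
```

```text
time: 5.1
ee_pos: [0.5706, -0.0911, 0.1031]
eef_rot: [-3.125, -0.314, 0.003]
contact_force: [0.3, -0.6, -3.2]
gripper_width: 0.632
grip_force: 20.0
time: 5.6
ee_pos: [0.5712, -0.0914, 0.1042]
eef_rot: [3.126, 0.314, 0.001]
contact_force: [-0.3, 1.4, -3.9]
gripper_width: 0.635
grip_force: 7.0
scene 0.77 [297.7, 226.7] 280 u [-0.032  0.016  0.023] w [-0.035  0.025] z [-0.119 -0.038  0.076]
  face 110 elev of normal -0.5 mean u,z 0.02 -0.04
top 0.73 [224.2, 226.7] 1930 u [-0.037  0.028  0.099] w [0.301 0.439] z [-0.114 -0.039 -0.032]Traceback (most recent call last):
  File "tilt.py", line 15, in <module>
    q=Y[rng.choice(len(Y),3,0)];v=np.cross(q[1]-q[0],q[2]-q[0]);l=np.linalg.norm(v)
        ~~~~~~~~~~^^^^^^^^^^^^
  File "numpy/random/_generator.pyx", line 864, in numpy.random._generator.Generator.choice
ValueError: a must be a positive integer unless no samples are taken
```

```bash
python3 -m inch '0.5 0 0 4 0; 0.5 0 0 8 0;0.5 0 0 8 0; 0.5 0 0 8 0' 7;  python3 -m inch '0.5 0 0 2 0; 0.5 0 0 4 0;0.5 0 0 4 0' 7; python3 -m inch '0.5 0 0 2 0; 0.5 0 0 4 0;0.5 0 0 4 0' 7
```

```text
time: 6.2
ee_pos: [0.572, -0.0915, 0.0967]
eef_rot: [3.125, 0.314, 0.003]
contact_force: [-1.0, 0.8, 4.7]
gripper_width: 0.637
grip_force: 7.0
time: 6.5
ee_pos: [0.5722, -0.0914, 0.0931]
eef_rot: [3.125, 0.314, 0.004]
contact_force: [-0.9, 1.5, 8.3]
gripper_width: 0.634
grip_force: 7.0
time: 6.8
ee_pos: [0.5722, -0.0914, 0.0891]
eef_rot: [3.125, 0.314, 0.004]
contact_force: [-0.3, 1.6, 8.2]
gripper_width: 0.635
grip_force: 7.0
```

```bash
python3 tilt.py 2>/dev/null; python3 -m inch '0.7 0 0 0 0; 1 0 0 0 0;1 0 0 0 0; 1 0 0 0 0; 1 0 0 0 0; 1 0 0 -40 0; 1 0 0 -80 0; 1 -30 0 -110 0; 1 -60 0 -110 0;1 -60 0 -110 0'; python3 - <<'E'
from h import *
for n in("scene","top","wrist"):
    c=eyes.calibration(n);p,d=eyes.grab_frame(n);P=cloud(d,c); cv2.imwrite(f"pics/{n}3.png",p)
    for q in("jar_mid","jar_grip"):
        for r in nets.silhouettes(n,q)[:2]:
            X=P[r["mask"]&(d>0)]; print(n,q,round(r["p"],2),r["at"],len(X),np.percentile(X,2,0).round(3),np.percentile(X,98,0).round(3))
E
```

```text
scene 0.65 [300.5, 224.6] 193 u [-0.031  0.018  0.031] w [-0.041  0.073] z [-0.111 -0.023  0.061]
  face 98 elev of normal -0.0 mean u,z 0.019 -0.026
top 0.63 [355.2, 219.2] 179 u [-0.048 -0.031 -0.019] w [-0.032  0.033] z [-0.105  0.011  0.196]
  face 91 elev of normal 177.6 mean u,z -0.033 -0.013
time: 8.0
ee_pos: [0.5104, -0.1035, 0.1985]
eef_rot: [3.125, 0.313, 0.0]
contact_force: [-0.6, 0.1, 0.3]
gripper_width: 0.996
grip_force: 0.0
scene jar_mid 0.7 [294.1, 224.9] 757 [ 0.533 -0.127 -0.001] [ 0.595 -0.064  0.148]
scene jar_mid 0.53 [252.3, 258.0] 1144 [ 0.443 -0.283  0.003] [ 0.583 -0.209  0.089]
scene jar_grip 0.59 [293.6, 223.7] 753 [ 0.513 -0.127 -0.001] [ 0.594 -0.064  0.148]
top jar_mid 0.48 [221.1, 228.9] 1948 [0.465 0.216 0.009] [0.583 0.338 0.091]
wrist jar_mid 0.92 [315.9, 132.8] 6079 [ 0.535 -0.12   0.119] [ 0.592 -0.063  0.149]
wrist jar_grip 0.58 [315.4, 133.0] 6032 [ 0.536 -0.119  0.119] [ 0.593 -0.063  0.149]
```

View pics/wrist3.png

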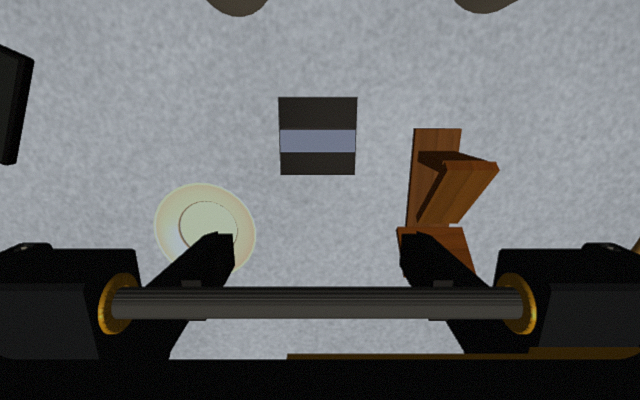

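```bash
python3 - <<'E'
from h import *
s=env.get_state()
c=eyes.calibration("wrist");p,d=eyes.grab_frame("wrist");P=cloud(d,c)
m=nets.silhouettes("wrist","jar_mid")[0]["mask"]&(d>0); X=P[m]
for lo,hi in((.140,.16),(.11,.13)):
    F=X[(X[:,2]>lo)&(X[:,2]<hi)]; r=cv2.minAreaRect((F[:,:2]*1000).astype(np.float32)); print(r,len(F),np.median(F[:,2]).round(4))
go([.46,.26,.22],101.5)
E
```

```text
((563.7776489257812, -91.62168884277344), (13.865310668945312, 48.21147155761719), 11.544257164001465) 1723 0.1482
((563.60546875, -91.60769653320312), (55.436824798583984, 56.153709411621094), 11.626012802124023) 4173 0.1203
pos [ 0.5124 -0.1031  0.1974] tooly -78.5 tz [-0.001  0.    -1.   ] -> t [  21.  -366.2  -22.5] roll 0.0 q6 0.94 t 8.55
```

```bash
python3 -m inch '1 3 -45 -10 0; 1 6 -90 -20 0; 1 9 -135 -22 0; 1 12 -180 -22 0; 1 15 -225 -22 0; 1 18 -270 -22 0; 1 21 -315 -22 0; 1 21 -350 -22 0; 1 21 -366 -22 0; 1 21 -366 -22 0;1 21 -366 -22 0'; python3 - <<'E'
from h import *
c=eyes.calibration("wrist");p,d=eyes.grab_frame("wrist");P=cloud(d,c);cv2.imwrite("pics/w4.png",p)
r=nets.silhouettes("wrist","mill")[0]; m=r["mask"]&(d>0);print(r["p"],r["at"])
m=cv2.morphologyEx(m.astype(np.uint8),cv2.MORPH_CLOSE,np.ones((45,45)))>0
m&=d>0
pl=m&(abs(P[...,2]-.085)<.005); print("plate z",np.median(P[pl][:,2]))
x=(P[pl][:,:2]*1000).astype(np.float32); print("plate",cv2.minAreaRect(x),len(x))
k=cv2.morphologyEx(pl.astype(np.uint8),cv2.MORPH_OPEN,np.ones((3,3)))
n,l,st,ce=cv2.connectedComponentsWithStats((cv2.morphologyEx(k,cv2.MORPH_CLOSE,np.ones((3,3)))==0).astype(np.uint8))
# hole: component inside plate; intersect rays with plane z=.085
K=np.array(c["mtx"]);Rm=rot(c["attitude"]);o=np.array(c["position"])
for i in range(1,n):
    if 100<st[i,4]<20000 and (st[i,:2]>2).all():
        v,u=np.nonzero(l==i);ry=np.c_[(u-K[0,2])/K[0,0],-(v-K[1,2])/K[1,1],-np.ones(len(u))]@Rm.T
        q=(o+ry*((np.median(P[pl][:,2])-o[2])/ry[:,2])[:,None])[:,:2]*1000
        print("hole",ce[i],st[i,4],cv2.minAreaRect(q.astype(np.float32)))
go([.5637,-.0916,.22],11.5)
E
```

```text
time: 9.65
ee_pos: [0.46, 0.2595, 0.2195]
eef_rot: [3.125, 0.316, -0.001]
contact_force: [-0.2, 0.3, -0.2]
gripper_width: 1.0
grip_force: 0.0
0.86 [306.1, 102.6]
plate z 0.08527575116237066
plate ((528.232421875, 283.52850341796875), (112.4954833984375, 112.44844818115234), 77.072998046875) 13704
hole [306.93382353 108.96507353] 2720 ((527.9332275390625, 283.01123046875), (59.490230560302734, 35.85990524291992), 77.47547149658203)
pos [0.4603 0.2587 0.2196] tooly -78.6 tz [-0. -0. -1.] -> t [ 3.200e+01  3.638e+02 -3.000e-01] roll 89.9 q6 1.66 t 9.75
```

View pics/w4.png

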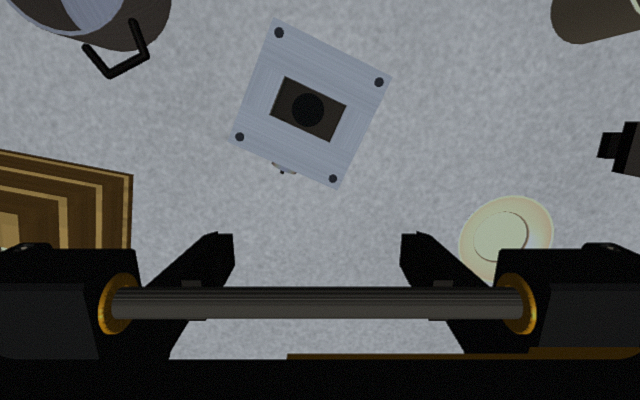

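```bash
python3 -m inch '1 3 33 0 -7.5; 1 6 66 0 -15; 1 9 99 0 -22.5; 1 12 132 0 -30; 1 15 165 0 -37.5; 1 18 200 0 -45; 1 21 235 0 -52.5; 1 24 270 0 -60; 1 27 305 0 -67.5; 1 30 335 0 -75; 1 32 355 0 -82.5; 1 32 364 0 -90'; python3 -m inch '0.6 0 0 0 0; 0.6 0 0 0 0;0.6 0 0 0 0'; python3 -c "
from h import *
go([.5637,-.0916,.123],11.5)"
```

```text
time: 10.95
ee_pos: [0.5638, -0.0944, 0.2197]
eef_rot: [1.986, 2.433, -0.001]
contact_force: [-0.8, 0.1, 0.7]
gripper_width: 1.0
grip_force: 0.0
time: 11.25
ee_pos: [0.5635, -0.0905, 0.2197]
eef_rot: [-1.991, -2.43, -0.0]
contact_force: [-0.2, -0.3, 0.1]
gripper_width: 0.75
grip_force: 0.0
pos [ 0.5635 -0.0905  0.2197] tooly 11.3 tz [-0.  0. -1.] -> t [-1.1  0.  96.7] roll -0.2 q6 -0.56 t 11.25
```

```bash
python3 -m inch '0.6 -1 0 40 0; 0.6 -1 0 75 0; 0.6 -1 0 90 0; 0.6 -1 0 97 0; 0.6 -1 0 97 0; 0.1 -1 0 97 0; 0.1 -1 0 97 0; 0.1 -1 0 97 0; 0.1 -1 0 97 0;0.1 -1 0 97 0;0.1 -1 0 97 0;0.1 -1 0 97 0' 50; python3 -m inch '0.1 0 0 0 0; 0.1 0 0 -20 0; 0.1 0 0 -60 0;0.1 0 0 -100 0; 0.1 0 0 -110 0; 0.1 0 0 -110 0'; python3 -c "
from h import *
go([.5280,.2832,.233],-12.7)"
```

```text
time: 12.45
ee_pos: [0.5641, -0.0918, 0.1231]
eef_rot: [1.988, 2.432, -0.0]
contact_force: [-0.6, -0.2, 2.3]
gripper_width: 0.157
grip_force: 50.0
time: 13.05
ee_pos: [0.5647, -0.0919, 0.2336]
eef_rot: [1.986, 2.431, 0.001]
contact_force: [0.2, 0.2, -4.6]
gripper_width: 0.154
grip_force: 50.0
pos [ 0.5647 -0.0919  0.2336] tooly 11.5 tz [ 0.003 -0.001 -1.   ] -> t [3.749e+02 3.870e+01 2.000e-01] roll 24.2 q6 -0.57 t 13.05
```

```bash
python3 -m inch '0.1 30 3 0 2; 0.1 65 7 0 4; 0.1 105 11 0 7; 0.1 145 15 0 10; 0.1 185 19 0 13; 0.1 225 23 0 16; 0.1 265 27 0 19; 0.1 300 31 0 22; 0.1 335 35 0 24; 0.1 360 37 0 24; 0.1 375 39 0 24; 0.1 375 39 0 24'; python3 - <<'E'
from h import *
go([.5280,.2832,.208],-12.7)
for n in("scene","top"):
    p,d=eyes.grab_frame(n);cv2.imwrite(f"pics/{n}5.png",p)
a=cv2.imread("pics/scene5.png")[70:220,240:440];b=cv2.imread("pics/top5.png")[150:300,130:330]
cv2.imwrite("pics/v5.png",cv2.resize(np.hstack([a,b]),None,fx=2,fy=2))
E
```

```text
time: 14.25
ee_pos: [0.5261, 0.2847, 0.2301]
eef_rot: [-2.447, -1.968, 0.006]
contact_force: [0.2, -0.5, -2.9]
gripper_width: 0.152
grip_force: 50.0
pos [0.5261 0.2847 0.2301] tooly -12.4 tz [-0.004 -0.001 -1.   ] -> t [-1.   2.3 22. ] roll 0.3 q6 0.51 t 14.25
```

View pics/v5.png

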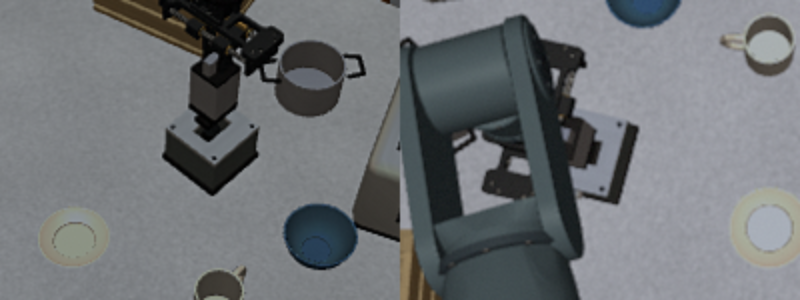

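```bash
python3 -m inch '0.1 -1 2 5 0; 0.1 -1 2 12 0; 0.1 -1 2 16 0; 0.1 -1 2 16 0'; python3 -c "
from h import *
go([.5280,.2832,.204],-12.7)"
```

```text
time: 14.75
ee_pos: [0.5289, 0.2814, 0.2155]
eef_rot: [-2.451, -1.964, 0.003]
contact_force: [0.5, 0.3, -2.0]
gripper_width: 0.155
grip_force: 50.0
pos [0.5289 0.2814 0.2155] tooly -12.6 tz [-0.002 -0.001 -1.   ] -> t [ 1.6 -1.2 11.5] roll 0.1 q6 0.51 t 14.75
```

```bash
python3 -m inch '0.1 1 -1 4 0; 0.1 1 -1 8 0; 0.1 1 -1 12 0; 0.1 1 -1 12 0; 0.1 1 -1 12 0'; python3 -c "
from h import *
go([.5280,.2832,.204],-12.7)
import time
for i in range(1): print(env.get_state()['torque'])"
```

```text
time: 15.25
ee_pos: [0.5285, 0.2834, 0.2046]
eef_rot: [-2.45, -1.966, 0.0]
contact_force: [-0.2, 0.2, -4.1]
gripper_width: 0.153
grip_force: 50.0
pos [0.5285 0.2834 0.2046] tooly -12.5 tz [-0. -0. -1.] -> t [-0.3 -0.4  0.6] roll 0.2 q6 0.51 t 15.25
[-0.10096981 -0.06206679 -0.01585212]
```

```bash
python3 -m inch '0.1 0 0 3 0; 0.1 0 0 6 0; 0.1 0 0 9 0; 0.1 0 0 12 0; 0.1 0 0 12 0'; python3 -m inch '0.1 0 0 2 0; 0.1 0 0 4 0; 0.1 0 0 6 0; 0.1 0 0 8 0; 0.1 0 0 8 0; 0.1 0 0 8 0'; python3 -c "
from h import *
go([.5280,.2832,.1855],-12.7)"
```

```text
time: 15.75
ee_pos: [0.529, 0.2836, 0.1934]
eef_rot: [2.45, 1.966, 0.002]
contact_force: [-0.8, 0.5, 5.8]
gripper_width: 0.15
grip_force: 50.0
time: 16.35
ee_pos: [0.5293, 0.2837, 0.1864]
eef_rot: [2.45, 1.966, 0.004]
contact_force: [-2.3, 0.2, 9.2]
gripper_width: 0.154
grip_force: 50.0
pos [0.5293 0.2837 0.1864] tooly -12.5 tz [ 0.002  0.001 -1.   ] -> t [-0.8 -1.2  0.9] roll 0.2 q6 0.51 t 16.35
```

```bash
python3 -m inch '0.1 0 -1 1 0; 0.1 0 -1 1 0; 0.1 0 -1 1 0'; python3 -m inch '0.1 0 0 0.5 6; 0.1 0 0 0.5 12; 0.1 0 0 0.5 18; 0.1 0 0 0.5 24; 0.1 0 0 0.5 30; 0.1 0 0 0.5 30'; python3 -c "
from h import *
go([.5280,.2832,.1855],-102.7); print(env.get_state()['torque'])"
```

```text
time: 16.65
ee_pos: [0.5289, 0.2838, 0.1858]
eef_rot: [2.449, 1.965, 0.005]
contact_force: [-0.2, -1.6, 9.0]
gripper_width: 0.152
grip_force: 50.0
time: 17.25
ee_pos: [0.5295, 0.2839, 0.1856]
eef_rot: [2.877, 1.26, 0.008]
contact_force: [-0.6, -1.3, 10.1]
gripper_width: 0.157
grip_force: 50.0
pos [0.5295 0.2839 0.1856] tooly -42.7 tz [ 0.005  0.001 -1.   ] -> t [-1.5 -0.6  0.1] roll 60.0 q6 1.04 t 17.25
[-0.18181209 -0.05185264 -0.08815926]
```

```bash
python3 -m inch '0.1 0 0 0 7; 0.1 0 0 0 14; 0.1 0 0 0 21; 0.1 0 0 0 28; 0.1 0 0 0 35; 0.1 0 0 0 42; 0.1 0 0 0 49; 0.1 0 0 0 55; 0.1 0 0 0 60; 0.1 0 0 0 60; 0.1 0 0 0 60'; python3 -c "
from h import *
go([.5280,.2832,.1855],-102.7); print(env.get_state()['torque'])"
```

```text
time: 18.35
ee_pos: [0.5293, 0.2836, 0.1855]
eef_rot: [-3.122, 0.343, -0.007]
contact_force: [-0.8, -1.5, 10.2]
gripper_width: 0.15
grip_force: 50.0
pos [0.5293 0.2836 0.1855] tooly -102.5 tz [ 0.004  0.    -1.   ] -> t [-1.2  0.7  0. ] roll 0.2 q6 2.08 t 18.35
[-0.39712858  0.15061578 -0.04302755]
```

```bash
python3 -m inch '0.1 0 0 -1 0; 0.1 0 0 -2 0; 0.1 0 0 -2 0; 0.4 0 0 -2 0; 0.6 0 0 -2 0; 0.6 0 0 -2 0; 0.6 0 0 -2 0; 0.6 0 0 -20 0; 0.6 0 0 -60 0; 0.6 0 0 -75 0; 0.6 0 0 -75 0' 20; python3 -m inch '0.6 -40 0 0 0; 0.6 -80 0 0 0; 0.6 -80 0 0 0'; python3 - <<'E'
from h import *
M=rot(env.get_state()["eef_rot"]);print(M[:,0].round(2))
for n in("scene","wrist"):
    c=eyes.calibration(n);p,d=eyes.grab_frame(n);P=cloud(d,c); cv2.imwrite(f"pics/{n}6.png",p)
    for r in nets.silhouettes(n,"jar_mid")[:1]:
        X=P[r["mask"]&(d>0)]; print(n,round(r["p"],2),r["at"],len(X))
        for lo,hi in((.195,.225),(.170,.190)):
            F=X[(X[:,2]>lo)&(X[:,2]<hi)]
            if len(F)>20: print(cv2.minAreaRect((F[:,:2]*1000).astype(np.float32)),len(F),np.median(F[:,2]).round(4))
cv2.imwrite("pics/v6.png",np.hstack([cv2.resize(cv2.imread("pics/scene6.png")[70:270,220:440],(440,400)),cv2.resize(cv2.imread("pics/wrist6.png"),(360,400))]))
E
```

```text
time: 19.45
ee_pos: [0.5289, 0.284, 0.2606]
eef_rot: [-3.121, 0.342, -0.007]
contact_force: [0.2, -0.2, -0.2]
gripper_width: 0.602
grip_force: 0.0
time: 19.75
ee_pos: [0.4447, 0.3014, 0.2554]
eef_rot: [3.122, -0.338, -0.008]
contact_force: [0.1, 0.5, -0.6]
gripper_width: 0.6
grip_force: 0.0
[ 0.98 -0.21 -0.01]
scene 0.76 [345.3, 125.9] 670
((528.197998046875, 279.5582580566406), (16.75921058654785, 48.70874786376953), 81.88435363769531) 95 0.2084
((528.2342529296875, 280.514892578125), (60.127113342285156, 58.4844856262207), 76.60169219970703) 193 0.182
wrist 0.91 [313.1, 92.1] 7201
((528.4783325195312, 285.0582580566406), (14.038382530212402, 47.9183464050293), 77.2483139038086) 2009 0.2133
((528.4033203125, 285.0818176269531), (56.14262008666992, 55.93730926513672), 77.51253509521484) 5082 0.1853
```

View pics/v6.png

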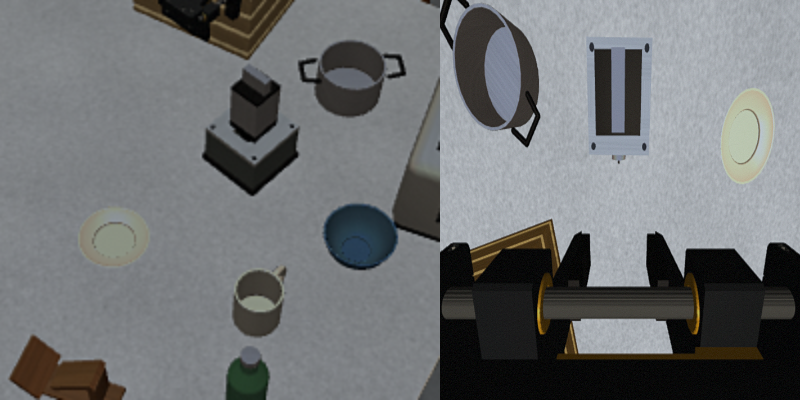

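```bash
python3 -c "
from workcell import order
print(order.finish_job())"
```

```text
the job is handed in; nothing more can be done
None
```

I stood the jar upright on the table, regripped it by its bar, pushed it through the slot, turned it a quarter clockwise and let go. The last images put its centre about 54 mm above the plate, about 2 mm off the slot's centre, and turned across the slot. I handed the job in at about 20 s; no verdict came back.

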